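# Restock the carton row behind the ratchet shelf stop

### The job

Fit the single carton that stands alone in front into the row held by the ratchet shelf stop: press the stop's thumb release and, keeping it down, push the stop fully back to the end of its bar, then push the lone carton straight in until it touches the bar, and push the stop up again until all three cartons stand square and snug between the jaws. Work with the fingertips only: nothing is picked up, no carton is knocked over, the other things on the counter are left where they are, and the release is let up again at the end.

Things in the scene. Friction and masses are not known exactly. Their poses are not given: they have to be found in the camera images.
- rail: Ratchet shelf stop screwed to the counter: flat steel bar 330 mm long (own y), 30 mm wide (front edge at x -15 mm), top at height 38 mm with ratchet teeth 3.5 mm tall, 6 mm pitch. Origin on the counter below the bar's middle; -x is the robot side, +y runs along the bar to the fixed jaw. The row of cartons stands on the counter before the bar, between the jaws, open to -x.
- fixed_jaw (a point): Middle of the inner (-y) face of the fixed jaw, an upright plate at y +145 mm in the rail's frame. Both jaws are 70 mm tall and reach from the bar towards the robot to x -85 mm.
- stop (a joint): Set-back of the sliding jaw, m: 0.110 = fully back (-y), its end of travel. Clear width between the jaws = 0.080 + this; its face is at rail y = 0.065 - this. Unless the release is down it goes back at most one 6 mm tooth. Towards the fixed jaw (+y, value falling) it can always be pushed, clicking over the teeth at 5 to 7 N. It stays where it is left.
- release (a joint): Angle of the thumb release on the sliding jaw, rad: 0 up (it may rest at up to 0.12 on a tooth), 0.28 fully down; the teeth are free above 0.13. Spring force at the pad's middle 3 N to start, 5.3 N fully down; let go, it springs up and catches the teeth.
- thumb_pad (a point): Middle of the top of the release's ribbed black pad, 44 (rail x) by 42 mm (rail y), 61 mm high when up and then sloping 14 deg up to +y; fully down it is level, 52 mm high. It lies over the bar in a well: 27 mm to -y is the hood's upright front wall, 25 mm to +y the jaw plate (top at 70 mm); both x sides are open. A fingertip holding the pad down pushes the jaw back on the hood wall.
- hood_front (a point): Middle of the front (+y) wall of the black hood on the sliding jaw, 75 mm above the counter; the wall is 40 mm wide and spans heights 54 to 88 mm. Axes as the rail's.
- hood_rear (a point): Middle of the rear (-y) wall of the hood, 40 mm behind the front one, same size, 75 mm above the counter. Behind it is only the bar (teeth tops at height 42 mm). Pushing this wall towards +y closes the stop.
- refill: The lone cardboard carton to be put in, standing before the space that opens when the stop is pushed back: 60 mm deep (own x), 46 mm wide (own y), 76 mm tall, 0.1 to 0.25 kg, origin at the centre of its underside. Pressed hard on the bar from high up, it tips. Touching the bar, its origin is at rail x -45 mm; snug in the row, at rail y about +30 mm.
- carton_a: Same sort of carton, first in the row, beside the fixed jaw.
- carton_b: Same sort of carton, second in the row, beside carton_a; the sliding jaw starts up to 8 mm from it.
- gauge: Bystander: blue plastic tread depth gauge lying flat, 106 by 36 by 11 mm, origin at the centre of its underside.
- chock: Bystander: grey rubber wheel chock, wedge 110 by 68 mm, 52 mm tall, origin at the centre of its underside.
- coinbox: Bystander: dented tin coin box, 94 by 134 mm, 72 mm tall, origin at the centre of its underside.
- spray: Bystander: trigger spray bottle, 74 mm across, 218 mm tall, origin at the centre of its underside.
- waxtin: Bystander: round flat wax tin, 88 mm across, 44 mm tall, origin at the centre of its underside.
- capsule: Bystander: orange scent capsule standing on end with its key ring up, 36 mm across, 72 mm tall with the ring, origin at the centre of its underside.
Not all that is in view belongs to the job. What is shaped like the refill but green or yellow is not meant.

How it is judged:
By the outcome, as a careful person would: the job done as asked, in the order asked, and still so for the second after the job is handed in, with the robot touching nothing.
It also fails if it takes over 54 s, if anything falls off the work surface, if the arm or the gripper's body presses on something with over 40 N, if the wrist force passes 120 N, or if a joint passes its speed limit or range.

### The arm

A 6-joint arm with a two-finger parallel gripper is mounted at the origin on the work surface. World frame = base frame: x ahead of the robot, y to its left, z up, the work surface at z = 0. Lengths are in m, angles in rad, forces in N, time in s.
With the tool pointing down it reaches from about 0.375 to 0.75 m from the base axis. Payload 9 kg.
Tool frame: the origin (TCP) lies midway between the tips of the shut fingers; the grasp point (between the pads) lies 19 mm behind it (ctrl.hold_point_z is the distance from the TCP to the grasp point, in m); z points along the fingers, x is the direction in which the jaws open and shut, and the axes are right-handed (so a half turn about z gives the same grasp; the last joint's range is limited). The gripper opens to 85 mm and grips with 20 to 120 N. Pads are 22 mm wide; open, the fingers measure 114 mm over their backs; the gripper's body (76 mm by 85 mm) begins 54 mm behind the grasp point. The pads swing forward as they close: fully open they stand 13 mm farther back than shut.
Start: joints at [0.978, 0.104, 0.097, 1.564, 0, 1.353], TCP at [0.22, 0.558, 0.231] pointing down, gripper open.
Joint ranges: [-2.99, 2.99], [-0.84, 1.86], [-1.1, 1.16], [-1.84, 2.11], [-1.51, 1.56], [-3.14, 3.14]. Speed limits (rad/s): [2.22, 2.22, 2.57, 3.14, 3.14, 3.14].

### API

Orientations are given as a unit quaternion [x, y, z, w].
In Python, from rig import ctrl gives the robot as it stands.
- The arm moves only by the tool move_arm, never from a script. Its argument "moves" is text: rows parted by semicolons, each of 7 numbers parted by spaces: the finger opening in mm, from 0 to 85.4, then the shift along the tool's x, y, z in units of 25 mm (1.0 is 25 mm), then the turn, a rotation vector about the tool's x, y, z in rad. A call has 1 to 12 rows; each row is the pose to reach, as a shift and turn from the pose commanded when the call began, along the tool's axes at that moment; what a row does not reach only later rows make up. A row lasts 1/10 s, in which the tool goes at most 50 mm and 8.59 degrees, less where a joint would pass 70% of its speed; a pose out of reach is approached as far as the arm can. A call with a gripper value outside its range is refused whole. The fingers move at their own pace and stop on an object; "force" is the grip in N (left out, the last holds). Time passes only in rows, so rows that repeat a pose let the fingers close. It gives the time, the measured TCP pose, the force and the opening at its end, in the units of the state.
- ctrl.read_state(): the state, without advancing time (a new reading comes with each control period).
- ctrl.read_camera(name): name is "scene" or "side" or "wrist"; returns the picture (384x512x3 uint8, blue, green, red); there is no depth.
- ctrl.get_calibration(name): a dict with "fx", "fy", "cx", "cy" (pixels), "pose" (4x4, takes a point from camera to world coordinates). Camera axes: x right, y up, looking along -z (the intrinsics and any distortion apply to the point x, -y, -z); pixel columns grow to the right and rows downward; lengths in m; the calibration is good to about 2 mm. A picture is of the moment at which its call begins: read the wrist's pose just before it. get_calibration takes no time and is no camera call; for the wrist camera it gives the pose at the moment of the call.
- ctrl.close_job(): hands the job in, once; it reports no verdict.
Trained networks look in the newest picture that a camera, given by its name, has taken for a name from the list of things; names that differ only in an ending like _2 or _b are one class to them, and where a whole thing is asked for, a point or a joint stands for the part that bears it (a point fixed in the world has none). Each returns a list of dicts, best first, with "score" (0 to 1); they miss things now and then, are a little off and sometimes report something else, mostly with a low value. They report only what shows in the picture. A call takes as long as a camera call. They do not tell look-alikes from the thing itself.
- ctrl.find_in(camera, label): "box" ([centre column, centre row, width, height] in pixels, round what is visible of it).
- ctrl.trace(camera, label): "pixels" (384x512 bool, what is visible of it) and "box" ([centre column, centre row, width, height] in pixels, round what is visible of it).
- ctrl.mark_of(camera, label): "at" ([column, row] in pixels: a listed point, or the origin of a listed thing).
The state is a dict: "clock": time; "joint_positions": joint angles; "qd": joint speeds; "joint_efforts": joint torques, N m; "position": TCP position; "ee_rot": TCP orientation; "force": force on the tool from outside, world axes, zero at the start; "ft_torque": the same for the moment, N m; "grip_width": finger opening in m.
Only numpy, scipy, OpenCV 4.12 (cv2) and the standard library are available. Lean on these libraries where they do the work, as an engineer would, in place of code of your own. Each camera call takes 0.05 s, during which the arm holds its last target.

## Working session

There is one attempt and no reset: what is moved stays moved. The work goes in short steps, Python scripts to look and compute and a tool call to move; the robot and the scene stay as the last step left them, time stands still between calls to the robot, and variables do not carry over. Pictures are saved under pics/ and viewed, and the job is handed in when it is done.

Besides the shell and the picture viewer there is one more tool, called after ">>>" by a JSON object that holds its "api" and its "payload", one argument or row to a line. move_arm: Moves the arm, as the interface text tells. Its arguments: {"type":"object","properties":{"moves":{"type":"string"},"force":{"type":"number"}},"required":["moves"]}

```bash
ls; mkdir -p pics
python3 - <<'E'
from rig import ctrl
import cv2,numpy as np
np.set_printoptions(precision=4,suppress=True)
for c in("scene","side"):
    im=ctrl.read_camera(c); cv2.imwrite(f"pics/{c}0.png",im)
    k=ctrl.get_calibration(c); print(c,{a:(np.array(b)) for a,b in k.items()})
    for l in("rail","fixed_jaw","thumb_pad","hood_front","hood_rear","refill"):
        print(l,[(np.round(d["at"],1),round(d["score"],2)) for d in ctrl.mark_of(c,l)][:5])
print(ctrl.read_state())
E
```

```text
pics
scene {'fx': array(467.9224), 'fy': array(467.9224), 'cx': array(259.5442), 'cy': array(186.8826), 'pose': array([[ 0.2112, -0.6905,  0.6918,  1.1923],
       [ 0.9774,  0.1436, -0.1551, -0.0751],
       [ 0.0078,  0.7089,  0.7052,  0.7573],
       [ 0.    ,  0.    ,  0.    ,  1.    ]])}
rail [(array([181.8, 189.6]), 0.68), (array([246.1, 250. ]), 0.61)]
fixed_jaw [(array([313.6, 220.8]), 0.9)]
thumb_pad [(array([256.1, 229.1]), 0.94)]
hood_front [(array([238.3, 223.3]), 0.92)]
hood_rear [(array([219.9, 227.6]), 0.8)]
refill [(array([333.5, 141.6]), 0.94), (array([106.4, 243.5]), 0.85), (array([343.5, 292.7]), 0.77), (array([246.9, 200.4]), 0.62)]
side {'fx': array(385.0323), 'fy': array(385.0323), 'cx': array(256.5625), 'cy': array(193.3294), 'pose': array([[-0.7443,  0.5087, -0.4328,  0.1947],
       [-0.6678, -0.5584,  0.4921,  0.4351],
       [ 0.0087,  0.6553,  0.7553,  0.6679],
       [ 0.    ,  0.    ,  0.    ,  1.    ]])}
rail [(array([235. , 192.6]), 0.98), (array([205.9, 157.7]), 0.53), (array([236.6, 162.9]), 0.38)]
fixed_jaw [(array([191.5, 220.5]), 0.75)]
thumb_pad [(array([223.9, 175.4]), 0.72)]
hood_front [(array([235.2, 165.7]), 0.83)]
hood_rear [(array([250.1, 154.1]), 0.88)]
refill [(array([145. , 198.4]), 0.82), (array([272.7, 232.4]), 0.81), (array([246.5, 373.8]), 0.74)]
{'clock': 0.7, 'joint_positions': array([ 0.9783,  0.1041,  0.0973,  1.5639, -0.    ,  1.3531]), 'qd': array([-0.0011,  0.0018, -0.0015, -0.0013, -0.002 , -0.0008]), 'joint_efforts': array([ -0.0007, -55.6627,  50.3687,   0.0003,  -0.0004,  -0.    ]), 'position': array([0.2197, 0.5584, 0.2314]), 'ee_rot': array([ 0.8265,  0.563 ,  0.0001, -0.    ]), 'force': array([ 0.8118, -0.6889,  0.1698]), 'ft_torque': array([-0.0414,  0.0309,  0.0193]), 'grip_width': 0.085193902157349}
```

View pics/scene0.png

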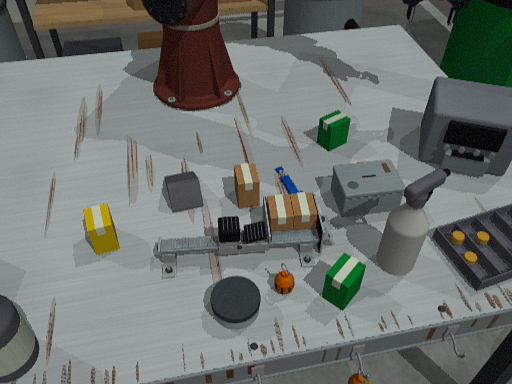

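View pics/side0.png

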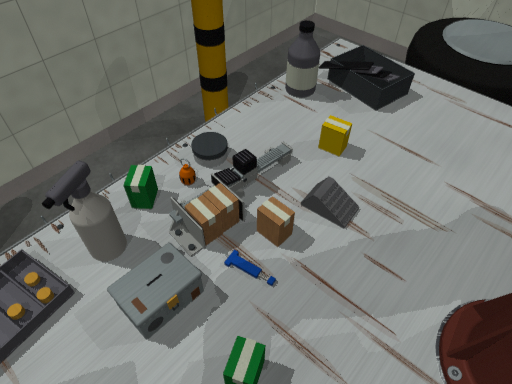

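The lone brown carton is at scene (247,186) and side (275,220). Its look-alikes are green at scene (333,130) and (343,280), and yellow at (101,228); I rule those out by colour. The two brown cartons at scene (293,210) are already in the row. Next I triangulate and check crops.

```bash
cat > h.py <<'E'
import cv2,numpy as np
from rig import ctrl
np.set_printoptions(precision=4,suppress=True)
def K(c): return ctrl.get_calibration(c)
def ray(k,uv):
    P=np.array(k["pose"]); d=np.array([(uv[0]-k["cx"])/k["fx"],-(uv[1]-k["cy"])/k["fy"],-1.0])
    d=P[:3,:3]@d; return P[:3,3],d/np.linalg.norm(d)
def proj(k,X):
    P=np.array(k["pose"]); c=(np.atleast_2d(X)-P[:3,3])@P[:3,:3]
    return np.c_[k["cx"]+k["fx"]*c[:,0]/-c[:,2],k["cy"]-k["fy"]*c[:,1]/-c[:,2]]
def onz(k,uv,z):
    o,d=ray(k,uv); return o+d*(z-o[2])/d[2]
def tri(rs):
    A=np.zeros((3,3));b=np.zeros(3)
    for o,d in rs:
        M=np.eye(3)-np.outer(d,d);A+=M;b+=M@o
    return np.linalg.solve(A,b)
E
python3 - <<'E'
from h import *
s,t=K("scene"),K("side")
pts=dict(rail=((246.1,250),(235,192.6),0),fixed_jaw=((313.6,220.8),(191.5,220.5),.035),thumb=((256.1,229.1),(223.9,175.4),.061),hf=((238.3,223.3),(235.2,165.7),.075),hr=((219.9,227.6),(250.1,154.1),.075),refill=((246.9,200.4),(272.7,232.4),0))
for n,(a,b,z) in pts.items(): print(n,tri([ray(s,a),ray(t,b)]),onz(s,a,z)[:2],onz(t,b,z)[:2])
for c,(u,v) in (("scene",(246,215)),("side",(235,190))):
    im=cv2.imread(f"pics/{c}0.png"); x0,y0=max(u-100,0),v-75
    cv2.imwrite(f"pics/{c}0c.png",cv2.resize(im[y0:y0+150,x0:x0+200],None,fx=4,fy=4,interpolation=cv2.INTER_CUBIC))
E
```

```text
rail [ 0.6179  0.0281 -0.0044] [0.6206 0.0267] [0.6155 0.0317]
fixed_jaw [0.6047 0.1694 0.0384] [0.6022 0.1712] [0.6066 0.1673]
thumb [0.6258 0.0487 0.0647] [0.6211 0.0471] [0.6293 0.0491]
hf [0.6179 0.018  0.0785] [0.6114 0.0142] [0.6218 0.021 ]
hr [ 0.6189 -0.0229  0.0804] [ 0.6148 -0.0219] [ 0.6226 -0.0278]
refill [ 0.4812  0.0557 -0.0046] [0.4854 0.0549] [0.4792 0.0583]
```

```bash
ls pics
```

```text
scene0.png
scene0c.png
side0.png
side0c.png
```

View pics/scene0c.png

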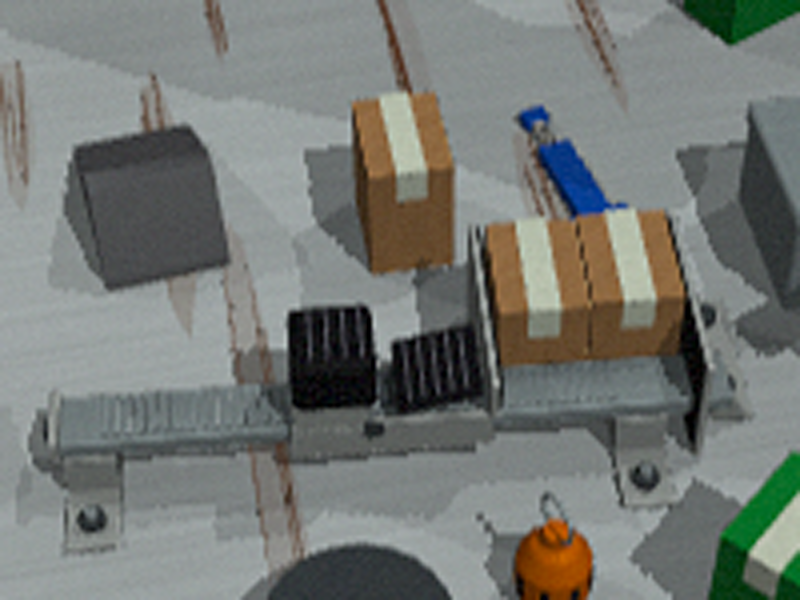

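View pics/side0c.png

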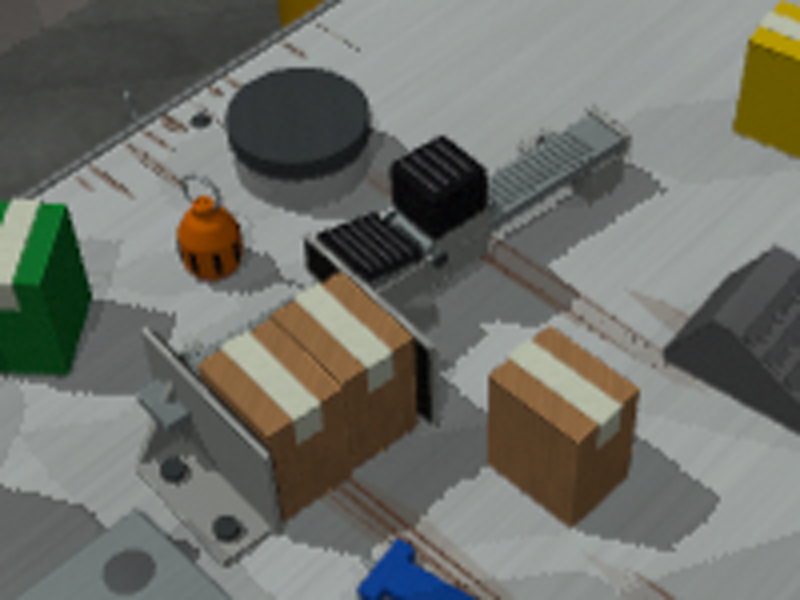

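Crops: the lone brown carton with white tape (scene crop (405,180), side crop (563,425)) stands clear in front of the stop. The sliding jaw is at the two-carton row, with the pad at scene crop (437,368) and the hood at (332,355). I now move to look from above with the wrist camera.

```bash
cat >> h.py <<'E'
from scipy.spatial.transform import Rotation as R
def cmd(target,yaw=None,tilt=0,st=None):
    # tool x at angle yaw; tilt: tip forward along tool y
    st=st or ctrl.read_state(); Rc=R.from_quat(st["ee_rot"])
    d=Rc.inv().apply(np.array(target)-st["position"])/0.025
    out=d
    if yaw is not None:
        x=np.array([np.cos(yaw),np.sin(yaw),0]);z=np.array([0,0,-1.]);y=np.cross(z,x)
        Rt=R.from_matrix(np.c_[x,y,z])*R.from_rotvec([tilt,0,0])
        out=np.r_[d,(Rc.inv()*Rt).as_rotvec()]
    return out
E
python3 - <<'E'
from h import *
k=K("wrist"); print({a:np.array(b) for a,b in k.items()})
print(cmd([0.5,0.04,0.36],np.pi/2-0.0))
E
```

```text
{'fx': array(342.5119), 'fy': array(342.5119), 'cx': array(263.9464), 'cy': array(194.0035), 'pose': array([[ 0.3654, -0.8826, -0.2958,  0.1435],
       [ 0.9308,  0.3463,  0.1166,  0.5898],
       [-0.0005, -0.3179,  0.9481,  0.3752],
       [ 0.    ,  0.    ,  0.    ,  1.    ]])}
[-15.1896  18.0266  -5.1473   0.0001  -0.0001  -0.3748]
```

>>> {"api": "move_arm", "payload": {
  "moves": "0 -15.2 18 -5.1 0 0 -0.375;0 -15.2 18 -5.1 0 0 -0.375;0 -15.2 18 -5.1 0 0 -0.375;0 -15.2 18 -5.1 0 0 -0.375;0 -15.2 18 -5.1 0 0 -0.375;0 -15.2 18 -5.1 0 0 -0.375;0 -15.2 18 -5.1 0 0 -0.375;0 -15.2 18 -5.1 0 0 -0.375;0 -15.2 18 -5.1 0 0 -0.375;0 -15.2 18 -5.1 0 0 -0.375;0 -15.2 18 -5.1 0 0 -0.375;0 -15.2 18 -5.1 0 0 -0.375"
}}

```text
clock: 1.9
position: [0.4965, 0.0442, 0.358]
ee_rot: [0.707, 0.707, 0.0, 0.0]
force: [1.5, 1.0, 0.5]
grip_width: -0.0001
```

>>> {"api": "move_arm", "payload": {
  "moves": "0 0 0 0 0 0 0;0 0 0 0 0 0 0;0 0 0 0 0 0 0"
}}

```text
clock: 2.2
position: [0.4956, 0.0469, 0.3573]
ee_rot: [0.707, 0.707, 0.0, -0.0]
force: [-1.1, 1.0, -0.2]
grip_width: -0.0001
```

Run:
```python
from h import *
k=K("wrist");np.save("k1.npy",k,allow_pickle=True)
im=ctrl.read_camera("wrist"); cv2.imwrite("pics/w1.png",im)
st=ctrl.read_state();print(st["position"],st["qd"],st["clock"])
for l in("rail","fixed_jaw","thumb_pad","hood_front","hood_rear","refill","carton_a","carton_b"):
    print(l,[(np.round(d["at"],1),round(d["score"],2)) for d in ctrl.mark_of("wrist",l)][:5])
cv2.imwrite("pics/w1b.png",cv2.resize(im,None,fx=1.56,fy=1.56,interpolation=cv2.INTER_CUBIC))
```

```text
[0.4955 0.0472 0.3573] [ 0.0097 -0.0055 -0.0026 -0.0023 -0.0004 -0.0027] 2.25
rail [(array([247.6, 220.4]), 0.55)]
fixed_jaw [(array([239.3, 236.3]), 0.64), (array([349.4, 220.5]), 0.6)]
thumb_pad [(array([260.6, 238.1]), 0.85), (array([439.4, 162.5]), 0.72)]
hood_front [(array([238.6, 240.6]), 0.65)]
hood_rear [(array([210.2, 236.7]), 0.77), (array([437.4, 163.9]), 0.58)]
refill [(array([ 66.3, 169.2]), 0.79), (array([341.8, 292.8]), 0.63), (array([460.1,  12.6]), 0.6)]
carton_a [(array([330.9, 195.3]), 0.82), (array([299.9, 196.5]), 0.69), (array([239. , 238.6]), 0.44)]
carton_b [(array([330.9, 195.3]), 0.82), (array([299.9, 196.5]), 0.69), (array([239. , 238.6]), 0.44)]
```

View pics/w1b.png

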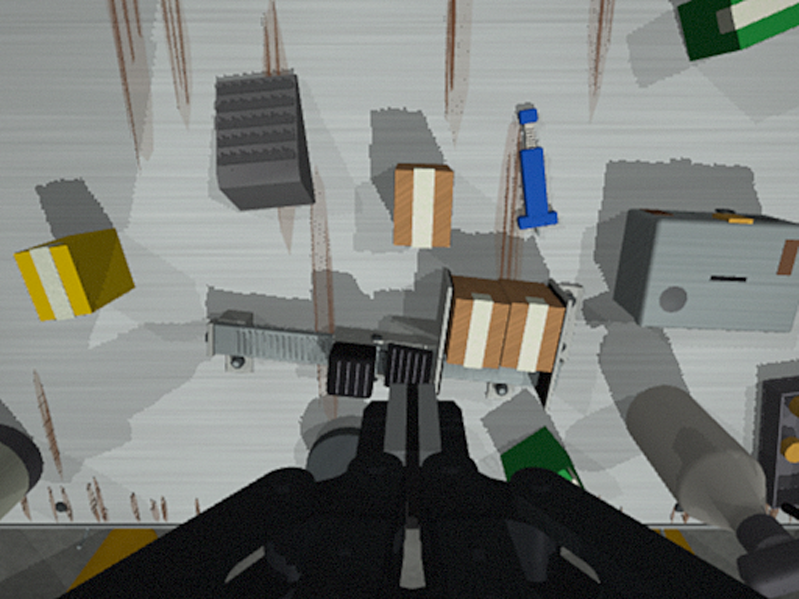

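The view from above shows the refill at (423,205), the row at (505,322), the pad at (410,365), and the hood at (352,370) in the enlarged picture. The rail is slightly yawed. I enlarge it to read edges.

Run:
```python
import cv2
im=cv2.imread("pics/w1.png")
cv2.imwrite("pics/w1c1.png",cv2.resize(im[165:265,125:285],None,fx=5,fy=5,interpolation=cv2.INTER_CUBIC))
cv2.imwrite("pics/w1c2.png",cv2.resize(im[160:272,240:400],None,fx=5,fy=5,interpolation=cv2.INTER_CUBIC))
cv2.imwrite("pics/w1c3.png",cv2.resize(im[90:180,220:340],None,fx=6,fy=6,interpolation=cv2.INTER_CUBIC))
```

```text
(no output)
```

View pics/w1c1.png

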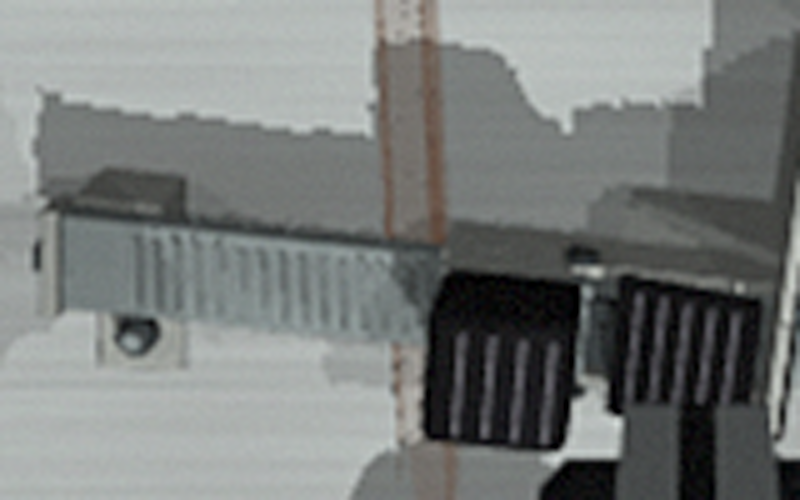

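View pics/w1c2.png

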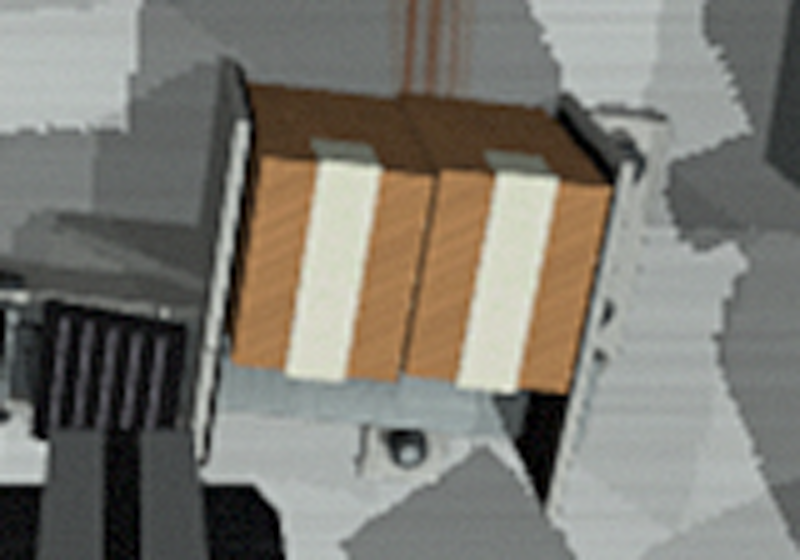

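View pics/w1c3.png

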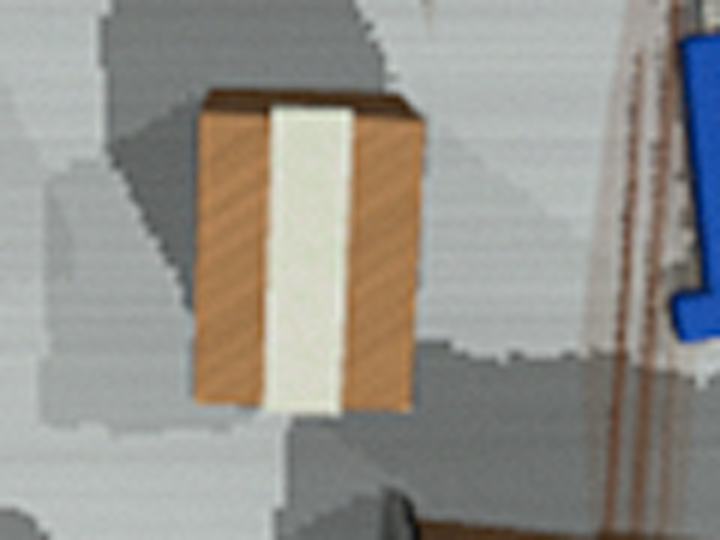

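Run:
```python
from h import *
k=np.load("k1.npy",allow_pickle=True).item()
def P(l,off,s,z): return np.array([onz(k,(off[0]+(u+.0)/s,off[1]+v/s),z)[:2] for u,v in l])
row=P([(262,155),(437,175),(612,185),(232,365),(402,380),(572,393)],(240,160),5,.076); print("row\n",row)
ref=P([(202,113),(424,121),(410,410),(193,402)],(220,90),6,.076); print("ref\n",ref,ref.mean(0))
for n,p in (("row",row[[0,2,5,3]]),("ref",ref)):
    yv=(p[1]-p[0]+p[2]-p[3])/2; xv=(p[3]-p[0]+p[2]-p[1])/2
    print(n,"c",p.mean(0),"w",np.linalg.norm(yv),"d",np.linalg.norm(xv),"yaw deg from y",np.degrees(np.arctan2(-yv[0],yv[1])),"yaw from x",np.degrees(np.arctan2(xv[1],xv[0])))
bf=P([(62,212),(440,248)],(125,165),5,.038);bb=P([(62,310),(420,340)],(125,165),5,.038)
print("bar",bf,bb,[np.degrees(np.arctan2(-(b[1]-b[0])[0],(b[1]-b[0])[1])) for b in(bf,bb)])
print("jaws z.07",P([(617,165),(555,480),(245,120),(205,455)],(240,160),5,.07))
print("hood z.088",P([(440,300),(428,440),(580,330),(567,445)],(125,165),5,.088))
print("pad",P([(620,280),(757,295),(612,405)],(125,165),5,.061))
st=ctrl.read_state();print(st["position"])
```

```text
row
 [[0.552  0.0856]
 [0.5575 0.1316]
 [0.5602 0.1777]
 [0.6121 0.0791]
 [0.6166 0.1256]
 [0.6204 0.1723]]
ref
 [[0.4477 0.0358]
 [0.4492 0.0806]
 [0.5086 0.0792]
 [0.5069 0.0335]] [0.4781 0.0573]
row c [0.5862 0.1287] w 0.09306842811170885 d 0.06046815891067318 yaw deg from y -5.065490240803724 yaw from x -5.626329159948104
ref c [0.4781 0.0573] w 0.04526936082159721 d 0.05934502528867385 yaw deg from y -1.9992230929931785 yaw from x -1.8189770076846412
bar [[ 0.5896 -0.1344]
 [ 0.6007 -0.0256]] [[ 0.6205 -0.1379]
 [ 0.63   -0.0329]] [np.float64(-5.80276535296429), np.float64(-5.196755096534088)]
jaws z.07 [[0.5566 0.1803]
 [0.6505 0.1716]
 [0.5443 0.0814]
 [0.6427 0.0725]]
hood z.088 [[ 0.5952 -0.0183]
 [ 0.6363 -0.0235]
 [ 0.6037  0.0182]
 [ 0.6378  0.014 ]]
pad [[0.6009 0.0277]
 [0.6054 0.0659]
 [0.6396 0.0249]]
[0.4959 0.0465 0.3573]
```

```bash
cat >> h.py <<'E'
O=np.array([0.621,0.0272]);YAW=np.radians(-5.4)
ex=np.array([np.cos(YAW),np.sin(YAW)]);ey=np.array([-np.sin(YAW),np.cos(YAW)])
def W(x,y,z): return np.r_[O+x*ex+y*ey,z]
def rail(p): d=np.array(p)[:2]-O; return np.r_[d@ex,d@ey,p[2]]
TY=np.pi/2+YAW
E
python3 - <<'E'
from h import *
print(W(0,.0105,.11),cmd(W(0,.0105,.11),TY))
E
```

```text
[0.622  0.0377 0.11  ] [-0.3591  5.0434  9.8933  0.0001 -0.0001  0.095 ]
```

>>> {"api": "move_arm", "payload": {
  "moves": "0 -0.35 5 4 0 0 0.095;0 -0.35 5 8 0 0 0.095;0 -0.35 5 9.9 0 0 0.095;0 -0.35 5 9.9 0 0 0.095;0 -0.35 5 9.9 0 0 0.095;0 -0.35 5 9.9 0 0 0.095;0 -0.35 5 9.9 0 0 0.095;0 -0.35 5 9.9 0 0 0.095;0 -0.35 5 9.9 0 0 0.095;0 -0.35 5 9.9 0 0 0.095;0 -0.35 5 9.9 0 0 0.095"
}}

```text
clock: 3.75
position: [0.6217, 0.0374, 0.1117]
ee_rot: [0.74, 0.673, 0.001, 0.001]
force: [-0.4, -0.3, -1.2]
grip_width: -0.0001
```

Run:
```python
from h import *
st=ctrl.read_state();print(st["clock"],st["position"],rail(st["position"]),st["force"],st["joint_positions"],cmd(W(0,.0105,.068),TY))
im=ctrl.read_camera("side"); cv2.imwrite("pics/s2.png",cv2.resize(im[90:290,130:400],None,fx=2.9,fy=2.9,interpolation=cv2.INTER_CUBIC))
im=ctrl.read_camera("wrist"); cv2.imwrite("pics/w2.png",cv2.resize(im,None,fx=1.5,fy=1.5,interpolation=cv2.INTER_CUBIC))
```

```text
3.75 [0.6217 0.0374 0.1117] [-0.0002  0.0103  0.1117] [-0.4215 -0.3443 -1.1976] [-0.1495  0.1809 -0.0363  1.3508  0.0001 -0.0548] [ 0.0101  0.005   1.7485  0.0028  0.0001 -0.0005]
```

View pics/s2.png

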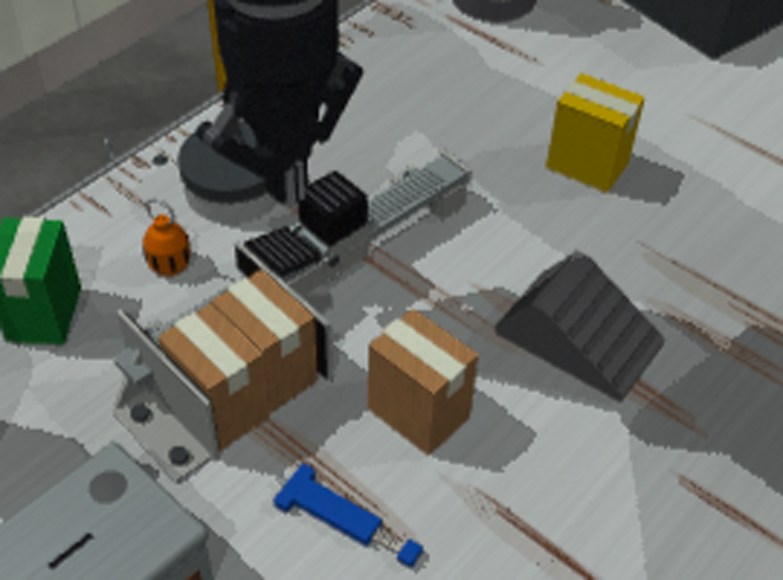

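View pics/w2.png

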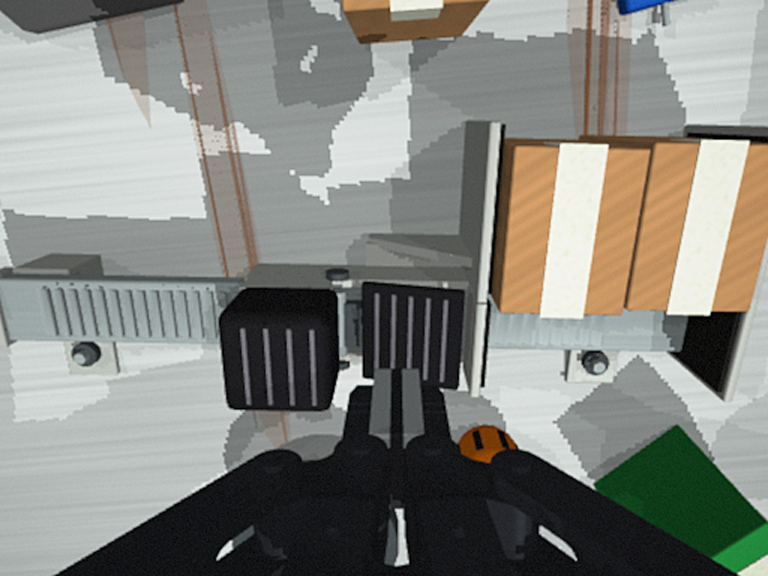

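>>> {"api": "move_arm", "payload": {
  "moves": "0 0 0 1 0 0 0;0 0 0 1.8 0 0 0;0 0 0 1.9 0 0 0;0 0 0 2 0 0 0;0 0 0 2.1 0 0 0;0 0 0 2.2 0 0 0;0 0 0 2.2 0 0 0"
}}

```text
clock: 4.55
position: [0.6217, 0.0377, 0.0556]
ee_rot: [0.74, 0.673, 0.001, 0.0]
force: [-0.7, 1.7, 4.2]
grip_width: -0.0
```

>>> {"api": "move_arm", "payload": {
  "moves": "0 0 0 0.08 0 0 0;0 0 0 0.16 0 0 0;0 0 0 0.2 0 0 0;0 0 0 0.2 0 0 0"
}}

```text
clock: 4.95
position: [0.6218, 0.0375, 0.0519]
ee_rot: [0.74, 0.673, 0.001, 0.001]
force: [-4.3, 3.1, 17.2]
grip_width: -0.0001
```

>>> {"api": "move_arm", "payload": {
  "moves": "0 -0.15 0 -0.02 0 0 0;0 -0.4 0 -0.02 0 0 0;0 -0.7 0 -0.02 0 0 0;0 -1 0 -0.02 0 0 0;0 -1.3 0 -0.02 0 0 0;0 -1.6 0 -0.02 0 0 0;0 -1.6 0 -0.02 0 0 0"
}}

```text
clock: 5.65
position: [0.6172, -0.0035, 0.0519]
ee_rot: [0.74, 0.673, -0.0, 0.001]
force: [-7.0, -1.4, 16.2]
grip_width: -0.0
```

Run:
```python
from h import *
st=ctrl.read_state();print(st["clock"],rail(st["position"]),st["force"])
im=ctrl.read_camera("side"); cv2.imwrite("pics/s3.png",cv2.resize(im[90:290,130:400],None,fx=2.9,fy=2.9,interpolation=cv2.INTER_CUBIC))
```

```text
5.65 [-0.0009 -0.0309  0.0519] [-7.0433 -1.4317 16.2055]
```

View pics/s3.png

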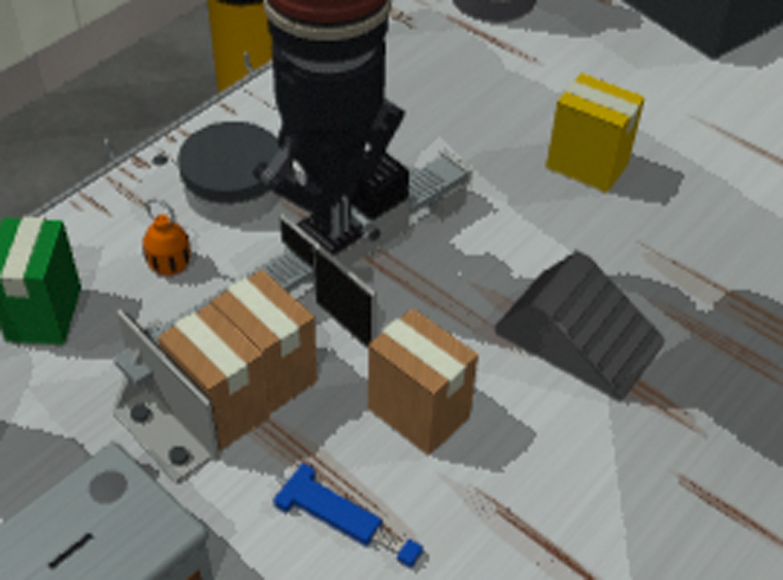

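The release is held, and the jaw is sliding back with the finger, now about halfway. I continue.

>>> {"api": "move_arm", "payload": {
  "moves": "0 -0.2 0 0 0 0 0;0 -0.5 0 0 0 0 0;0 -0.8 0 0 0 0 0;0 -1.1 0 0 0 0 0;0 -1.4 0 0 0 0 0;0 -1.7 0 0 0 0 0;0 -1.9 0 0 0 0 0;0 -1.9 0 0 0 0 0"
}}

```text
clock: 6.5
position: [0.612, -0.0506, 0.0519]
ee_rot: [0.74, 0.672, -0.001, 0.0]
force: [-11.6, -0.2, 17.4]
grip_width: -0.0002
```

>>> {"api": "move_arm", "payload": {
  "moves": "0 -0.1 0 0 0 0 0;0 -0.2 0 0 0 0 0;0 -0.3 0 0 0 0 0;0 -0.3 0 0 0 0 0"
}}

```text
clock: 6.9
position: [0.6116, -0.0557, 0.0519]
ee_rot: [0.74, 0.673, 0.001, -0.001]
force: [-7.6, 10.1, 18.7]
grip_width: 0.0002
```

Run:
```python
from h import *
st=ctrl.read_state();print(st["clock"],rail(st["position"]),st["force"]@np.r_[ey,0])
im=ctrl.read_camera("side"); cv2.imwrite("pics/s4.png",cv2.resize(im[90:290,130:400],None,fx=2.9,fy=2.9,interpolation=cv2.INTER_CUBIC))
```

```text
6.9 [-0.0015 -0.0834  0.0519] 9.370529030544882
```

View pics/s4.png

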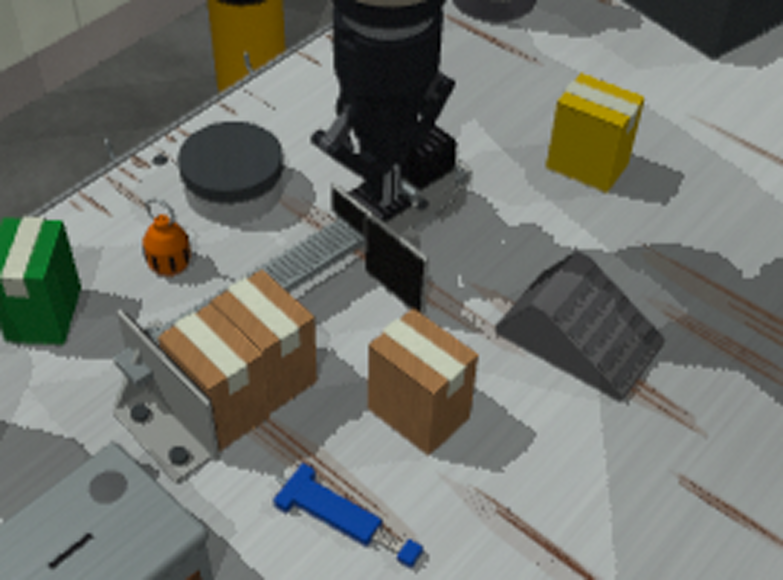

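>>> {"api": "move_arm", "payload": {
  "moves": "0 -0.1 0 0 0 0 0;0 -0.2 0 0 0 0 0;0 -0.3 0 0 0 0 0;0 -0.3 0 0 0 0 0"
}}

```text
clock: 7.35
position: [0.6126, -0.0631, 0.0522]
ee_rot: [0.739, 0.673, 0.002, 0.0]
force: [0.5, 9.8, 14.8]
grip_width: -0.0
```

Run:
```python
from h import *
st=ctrl.read_state();print(st["clock"],rail(st["position"]),st["force"]@np.r_[ey,0],st["force"])
im=ctrl.read_camera("side"); cv2.imwrite("pics/s5.png",cv2.resize(im[110:230,220:350],None,fx=5,fy=5,interpolation=cv2.INTER_CUBIC))
for l in("hood_front","hood_rear","thumb_pad"): print(l,[(np.round(d["at"],1),round(d["score"],2)) for d in ctrl.mark_of("side",l)][:2])
```

```text
7.35 [ 0.0002 -0.0906  0.0522] 9.788188649472458 [ 0.5419  9.7806 14.7897]
hood_front [(array([268.6, 144.9]), 0.77)]
hood_rear [(array([281.8, 136.6]), 0.86)]
thumb_pad [(array([254.6, 158.8]), 0.75)]
```

View pics/s5.png

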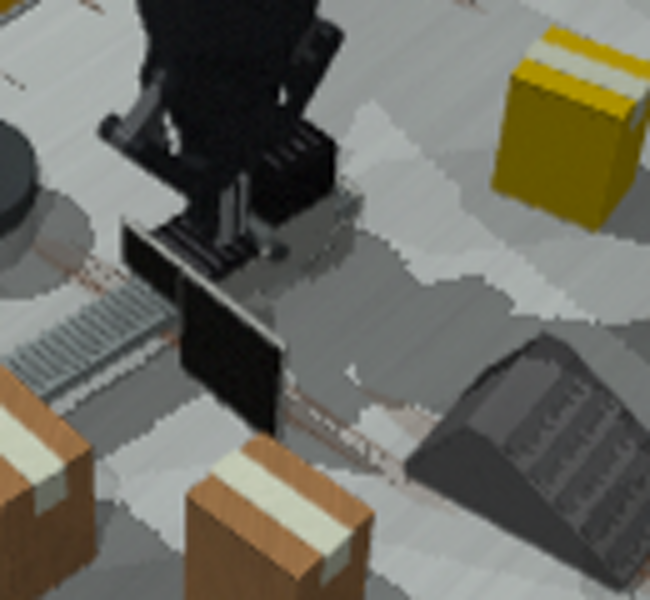

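>>> {"api": "move_arm", "payload": {
  "moves": "0 -0.1 0 0 0 0 0;0 -0.2 0 0 0 0 0;0 -0.3 0 0 0 0 0;0 -0.3 0 0 0 0 0"
}}

```text
clock: 7.95
position: [0.6124, -0.0669, 0.0523]
ee_rot: [0.738, 0.674, 0.005, -0.002]
force: [3.6, 28.5, 16.7]
grip_width: -0.0003
```

Run:
```python
from h import *
st=ctrl.read_state();print(st["clock"],rail(st["position"]),st["force"]@np.r_[ey,0],st["force"])
```

```text
7.95 [ 0.0003 -0.0945  0.0523] 28.747800712838526 [ 3.5672 28.5388 16.7259]
```

Contact is solid: 28 N at rail y −94.5 mm with no further travel, so the jaw is at its end. I lift straight up.

>>> {"api": "move_arm", "payload": {
  "moves": "0 0 0 -0.2 0 0 0;0 0.1 0 -0.5 0 0 0;0 0.25 0 -0.8 0 0 0;0 0.4 0 -1.2 0 0 0;0 0.4 0 -2.5 0 0 0;0 0.4 0 -4.5 0 0 0;0 0.4 0 -5 0 0 0;0 0.4 0 -5 0 0 0"
}}

```text
clock: 8.75
position: [0.6133, -0.063, 0.1792]
ee_rot: [0.74, 0.673, 0.001, 0.003]
force: [0.6, -0.7, 0.2]
grip_width: -0.0002
```

Run:
```python
from h import *
st=ctrl.read_state();print(st["clock"],rail(st["position"]),st["force"])
k=K("wrist")
im=ctrl.read_camera("wrist"); cv2.imwrite("pics/w6.png",cv2.resize(im,None,fx=1.5,fy=1.5,interpolation=cv2.INTER_CUBIC))
np.save("k6.npy",k,allow_pickle=True)
for l in("thumb_pad","hood_front","hood_rear","refill"):
    for d in ctrl.mark_of("wrist",l)[:3]: print(l,np.round(d["at"],1),round(d["score"],2),rail(onz(k,d["at"],dict(thumb_pad=.061,refill=0).get(l,.075))))
for x in(-.201,): print(cmd(W(x,.0165,.176),TY,-.12))
```

```text
8.75 [ 0.0008 -0.0905  0.1792] [ 0.5916 -0.6806  0.1625]
thumb_pad [277.7 185.3] 0.7 [ 0.     -0.0783  0.061 ]
hood_front [240.7 189.2] 0.71 [-0.0012 -0.107   0.075 ]
hood_rear [184.7 188.2] 0.77 [-0.002  -0.1495  0.075 ]
hood_rear [275.8 187.9] 0.45 [-0.0023 -0.0803  0.075 ]
refill [ 51.2 109.4] 0.73 [-0.0538 -0.2849  0.    ]
refill [499.1 275.9] 0.62 [0.1218 0.165  0.    ]
[ 4.2422 -7.9672 -0.078  -0.1226 -0.0005 -0.0008]
```

View pics/w6.png

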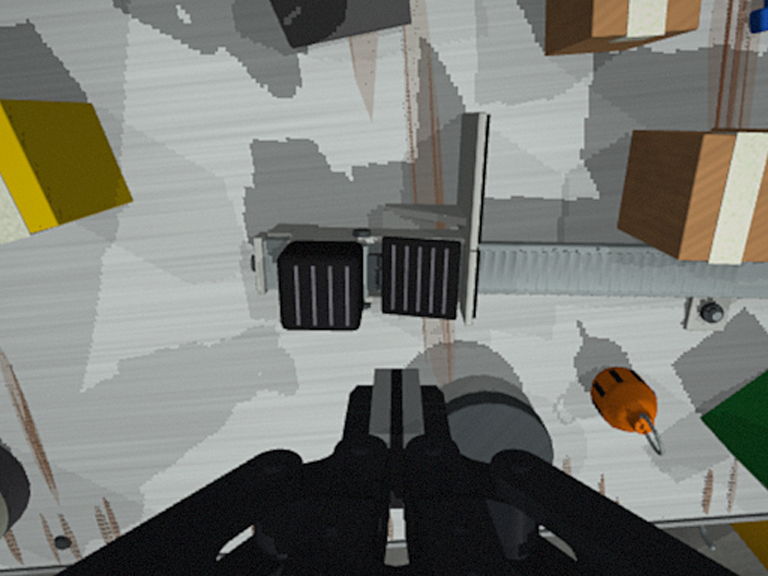

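The jaw is at the bar's end (hood front at rail y about −105 mm), and the pad has sprung up. Now I go behind the refill with the tips opened 15 mm and tilted forward.

>>> {"api": "move_arm", "payload": {
  "moves": "15 2 -4 -0.08 0 0 0;15 4.24 -7.97 -0.08 -0.12 0 0;15 4.24 -7.97 -0.08 -0.12 0 0;15 4.24 -7.97 -0.08 -0.12 0 0;15 4.24 -7.97 -0.08 -0.12 0 0;15 4.24 -7.97 -0.08 -0.12 0 0;15 4.24 -7.97 -0.08 -0.12 0 0"
}}

```text
clock: 9.7
position: [0.4219, 0.0634, 0.1766]
ee_rot: [0.738, 0.672, 0.04, 0.044]
force: [0.2, -0.8, 0.9]
grip_width: 0.0148
```

Run:
```python
from h import *
st=ctrl.read_state();print(st["clock"],st["position"],rail(st["position"]),st["joint_positions"],st["grip_width"])
k=K("wrist")
im=ctrl.read_camera("wrist"); cv2.imwrite("pics/w7.png",cv2.resize(im,None,fx=1.5,fy=1.5,interpolation=cv2.INTER_CUBIC))
np.save("k7.npy",k,allow_pickle=True)
print(cmd(W(-.201,.0165,.03),TY,-.12))
```

```text
9.7 [0.4219 0.0634 0.1766] [-0.2016  0.0173  0.1766] [-0.1662 -0.6264 -0.6254  1.4521  0.0089 -0.0726] 0.014825253725314503
[-0.0039 -0.7252  5.8265  0.0004  0.      0.0004]
```

View pics/w7.png

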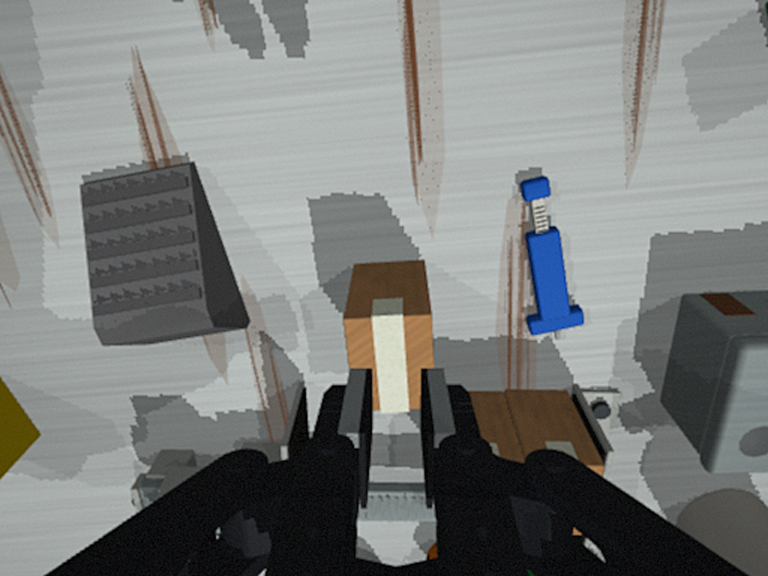

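>>> {"api": "move_arm", "payload": {
  "moves": "15 0 -0.25 2 0 0 0;15 0 -0.5 4 0 0 0;15 0 -0.73 5.8 0 0 0;15 0 -0.73 5.8 0 0 0;15 0 -0.73 5.8 0 0 0;15 0 -0.73 5.8 0 0 0"
}}

```text
clock: 10.35
position: [0.4244, 0.0618, 0.0339]
ee_rot: [0.739, 0.671, 0.041, 0.046]
force: [-0.6, -0.4, -0.3]
grip_width: 0.0152
```

Run:
```python
from h import *
st=ctrl.read_state();print(st["clock"],rail(st["position"]),st["force"])
im=ctrl.read_camera("side"); cv2.imwrite("pics/s8.png",cv2.resize(im[110:310,130:400],None,fx=2.9,fy=2.9,interpolation=cv2.INTER_CUBIC))
print(cmd(W(-.1,.0165,.03)),cmd(W(-.085,.0165,.03)))
```

```text
10.35 [-0.199   0.016   0.0339] [-0.6312 -0.4131 -0.323 ]
[0.0225 3.9017 0.6499] [0.023  4.4971 0.724 ]
```

View pics/s8.png

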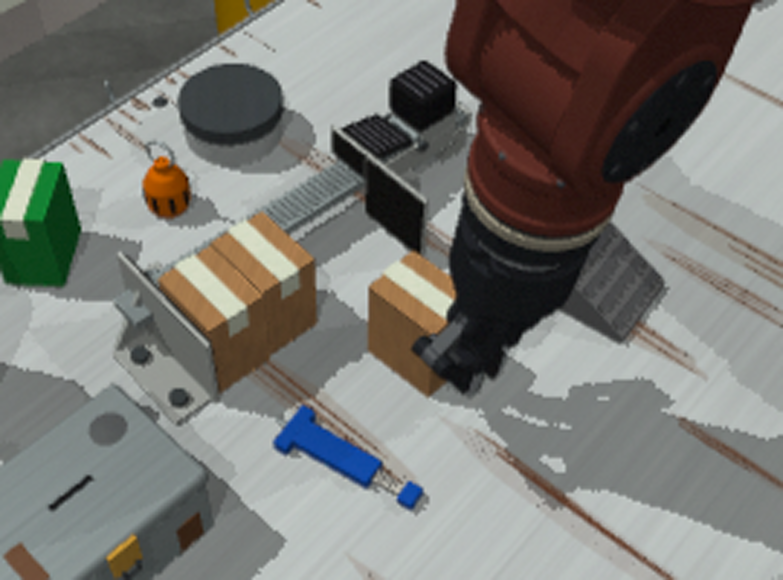

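>>> {"api": "move_arm", "payload": {
  "moves": "15 0 0.3 0.08 0 0 0;15 0 0.6 0.12 0 0 0;15 0 0.9 0.16 0 0 0;15 0 1.25 0.2 0 0 0;15 0 1.6 0.25 0 0 0;15 0 2 0.3 0 0 0;15 0 2.4 0.35 0 0 0;15 0 2.8 0.4 0 0 0;15 0 3.2 0.45 0 0 0;15 0 3.5 0.5 0 0 0;15 0 3.7 0.52 0 0 0;15 0 3.7 0.52 0 0 0"
}}

```text
clock: 11.6
position: [0.5166, 0.0534, 0.0302]
ee_rot: [0.738, 0.672, 0.041, 0.045]
force: [0.2, 0.3, 0.5]
grip_width: 0.015
```

Run:
```python
from h import *
st=ctrl.read_state();print(st["clock"],rail(st["position"]),st["force"])
im=ctrl.read_camera("side"); cv2.imwrite("pics/s9.png",cv2.resize(im[110:310,130:400],None,fx=2.9,fy=2.9,interpolation=cv2.INTER_CUBIC))
im=ctrl.read_camera("scene"); cv2.imwrite("pics/c9.png",cv2.resize(im[140:290,146:346],None,fx=4,fy=4,interpolation=cv2.INTER_CUBIC))
```

```text
11.6 [-0.1064  0.0162  0.0302] [0.1764 0.2847 0.4918]
```

View pics/s9.png

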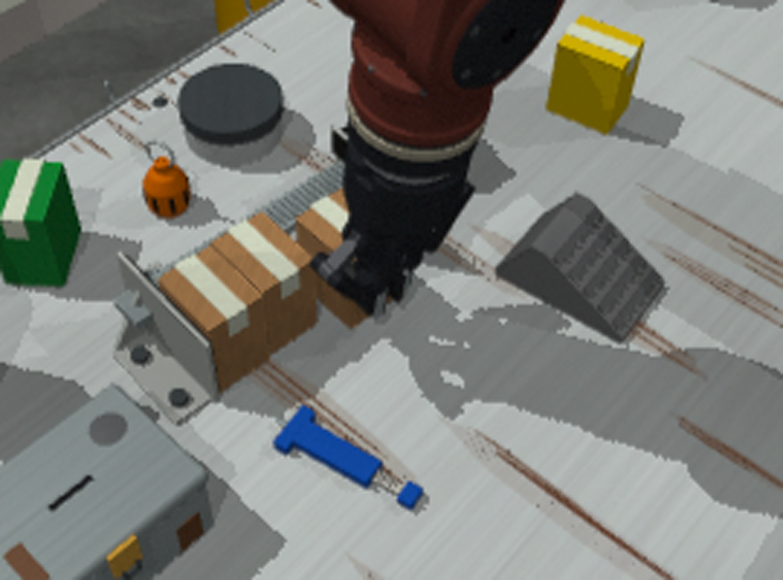

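View pics/c9.png

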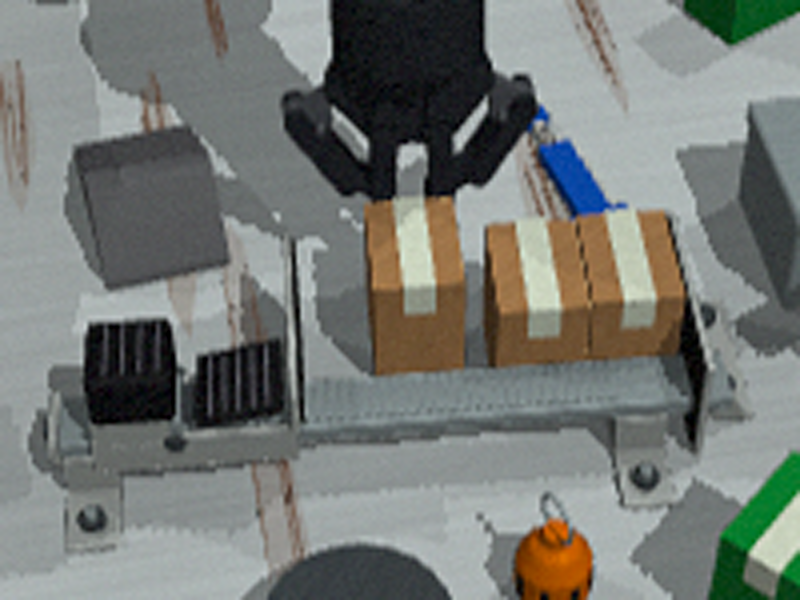

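>>> {"api": "move_arm", "payload": {
  "moves": "15 0 0.2 0.03 0 0 0;15 0 0.4 0.05 0 0 0;15 0 0.5 0.06 0 0 0;15 0 0.6 0.07 0 0 0;15 0 0.6 0.07 0 0 0"
}}

```text
clock: 12.2
position: [0.5307, 0.0521, 0.0293]
ee_rot: [0.739, 0.672, 0.04, 0.044]
force: [-0.8, -0.5, -1.2]
grip_width: 0.015
```

>>> {"api": "move_arm", "payload": {
  "moves": "15 0 0.07 0.01 0 0 0;15 0 0.14 0.02 0 0 0;15 0 0.14 0.02 0 0 0"
}}

```text
clock: 12.5
position: [0.5342, 0.0518, 0.0293]
ee_rot: [0.738, 0.672, 0.04, 0.044]
force: [-0.6, 0.5, -0.0]
grip_width: 0.0148
```

Run:
```python
from h import *
st=ctrl.read_state();print(st["clock"],rail(st["position"]),st["force"])
im=ctrl.read_camera("scene"); cv2.imwrite("pics/c10.png",cv2.resize(im[140:290,146:346],None,fx=4,fy=4,interpolation=cv2.INTER_CUBIC))
```

```text
12.5 [-0.0888  0.0163  0.0293] [-0.6183  0.498  -0.0494]
```

View pics/c10.png

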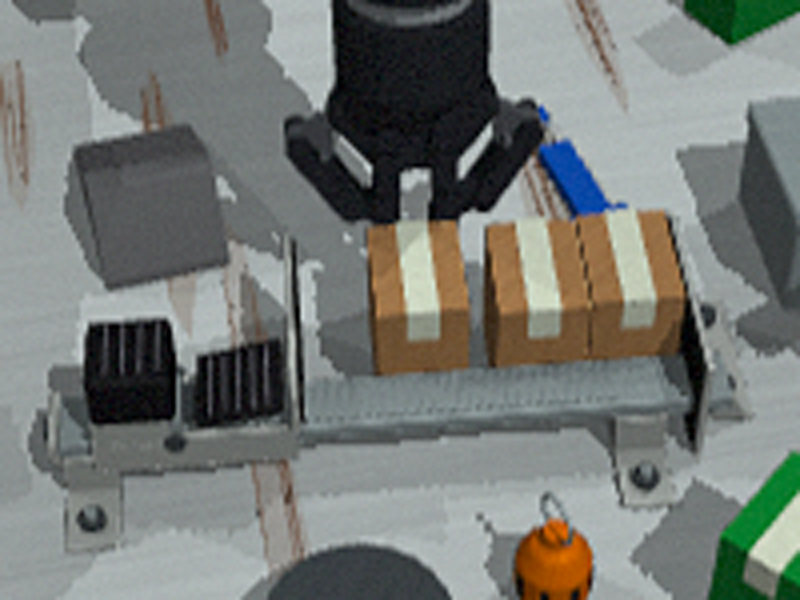

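>>> {"api": "move_arm", "payload": {
  "moves": "15 0 0.05 0.01 0 0 0;15 0 0.1 0.01 0 0 0;15 0 0.1 0.01 0 0 0"
}}

```text
clock: 12.85
position: [0.5367, 0.0515, 0.0293]
ee_rot: [0.738, 0.672, 0.04, 0.044]
force: [-0.7, 1.0, -0.0]
grip_width: 0.015
```

>>> {"api": "move_arm", "payload": {
  "moves": "15 0 0.05 0 0 0 0;15 0 0.05 0 0 0 0"
}}

```text
clock: 13.05
position: [0.5378, 0.0514, 0.0295]
ee_rot: [0.739, 0.672, 0.04, 0.044]
force: [-0.1, 0.4, -0.5]
grip_width: 0.0146
```

>>> {"api": "move_arm", "payload": {
  "moves": "15 0 0.05 0 0 0 0;15 0 0.05 0 0 0 0"
}}

```text
clock: 13.25
position: [0.5391, 0.0513, 0.0297]
ee_rot: [0.738, 0.672, 0.04, 0.044]
force: [-1.2, 0.7, -0.3]
grip_width: 0.0151
```

>>> {"api": "move_arm", "payload": {
  "moves": "15 0 0.05 0 0 0 0;15 0 0.05 0 0 0 0"
}}

```text
clock: 13.45
position: [0.5399, 0.0513, 0.0296]
ee_rot: [0.738, 0.672, 0.04, 0.044]
force: [-1.8, 0.9, -0.8]
grip_width: 0.0149
```

Run:
```python
from h import *
st=ctrl.read_state();print(st["clock"],rail(st["position"]),st["force"])
im=ctrl.read_camera("scene"); cv2.imwrite("pics/c11.png",cv2.resize(im[180:260,206:346],None,fx=5.7,fy=5.7,interpolation=cv2.INTER_CUBIC))
```

```text
13.45 [-0.083   0.0164  0.0296] [-1.7818  0.8543 -0.7729]
```

View pics/c11.png

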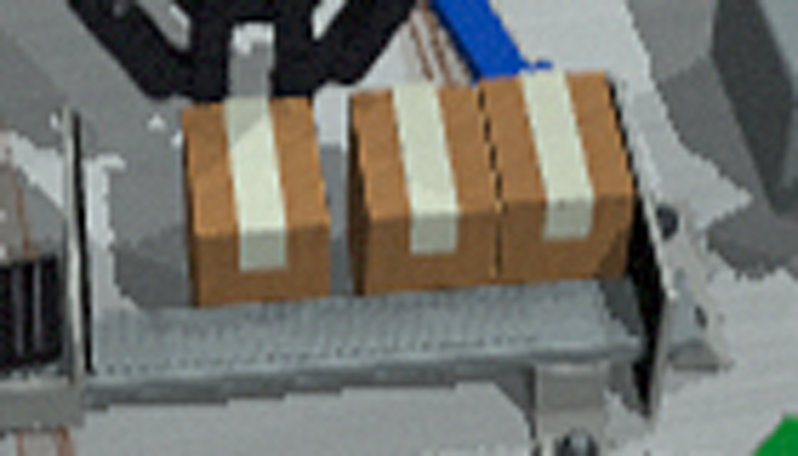

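>>> {"api": "move_arm", "payload": {
  "moves": "15 0 0.05 0 0 0 0;15 0 0.05 0 0 0 0"
}}

```text
clock: 13.7
position: [0.5402, 0.0515, 0.0293]
ee_rot: [0.738, 0.672, 0.04, 0.043]
force: [-7.0, 2.4, 1.9]
grip_width: 0.0149
```

>>> {"api": "move_arm", "payload": {
  "moves": "15 0 0.05 0 0 0 0;15 0 0.05 0 0 0 0"
}}

```text
clock: 13.9
position: [0.5403, 0.0516, 0.0292]
ee_rot: [0.738, 0.672, 0.039, 0.042]
force: [-13.8, 2.1, 6.7]
grip_width: 0.0149
```

>>> {"api": "move_arm", "payload": {
  "moves": "15 0 -0.4 -0.05 0 0 0;15 0 -1.2 -0.2 0 0 0;15 0 -1.6 -1.5 0 0 0;15 0 -1.6 -3.5 0 0 0;15 0 -1.6 -5.5 0 0 0;0 0 -1.6 -7 0 0 0;0 0 -1.6 -7 0 0 0;0 0 -1.6 -7 0 0 0"
}}

```text
clock: 14.7
position: [0.4833, 0.0565, 0.2003]
ee_rot: [0.738, 0.671, 0.041, 0.046]
force: [0.4, -0.4, -0.0]
grip_width: 0.0001
```

Run:
```python
from h import *
st=ctrl.read_state();print(st["clock"],rail(st["position"]),st["force"])
im=ctrl.read_camera("wrist"); cv2.imwrite("pics/w12.png",cv2.resize(im,None,fx=1.5,fy=1.5,interpolation=cv2.INTER_CUBIC))
im=ctrl.read_camera("side"); cv2.imwrite("pics/s12.png",cv2.resize(im[110:260,150:350],None,fx=4,fy=4,interpolation=cv2.INTER_CUBIC))
print(cmd(W(0,-.185,.20),TY,0))
```

```text
14.7 [-0.1398  0.0162  0.2003] [ 0.4185 -0.3879 -0.0168]
[-8.0487  5.6191  0.587   0.119  -0.0001 -0.0006]
```

View pics/w12.png

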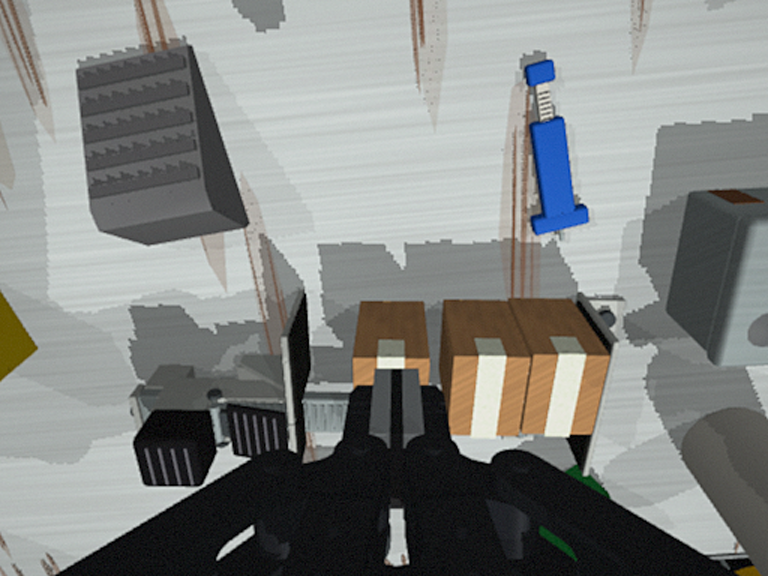

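View pics/s12.png

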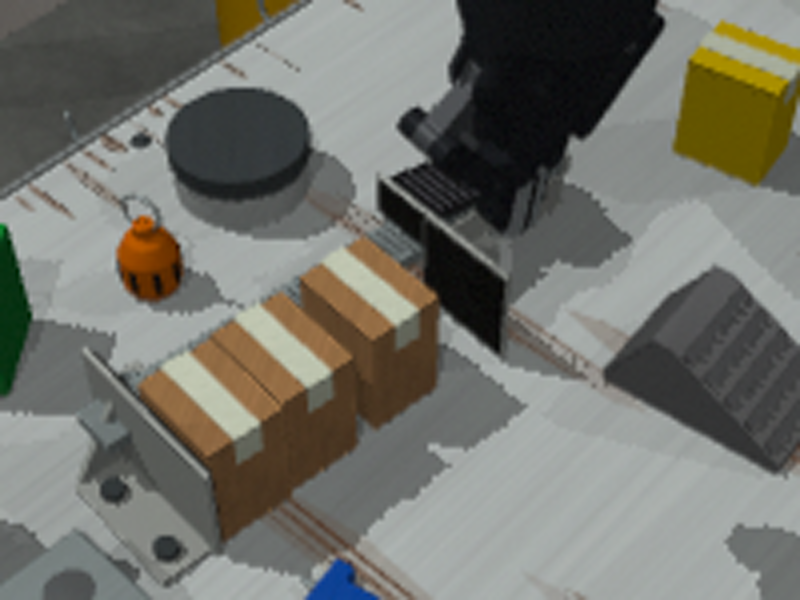

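The refill stands square and in line with the row, with about a 13 mm gap to carton_b. Now I go behind the hood.

>>> {"api": "move_arm", "payload": {
  "moves": "0 -2 1.4 0.14 0 0 0;0 -8.05 5.62 0.58 0.12 0 0;0 -8.05 5.62 0.58 0.12 0 0;0 -8.05 5.62 0.58 0.12 0 0;0 -8.05 5.62 0.58 0.12 0 0;0 -8.05 5.62 0.58 0.12 0 0;0 -8.05 5.62 0.58 0.12 0 0;0 -8.05 5.62 0.58 0.12 0 0;0 -8.05 5.62 0.58 0.12 0 0"
}}

```text
clock: 15.7
position: [0.6032, -0.1557, 0.2011]
ee_rot: [0.739, 0.673, -0.0, -0.0]
force: [-0.3, -0.4, -0.3]
grip_width: 0.0001
```

Run:
```python
from h import *
k=K("wrist"); im=ctrl.read_camera("wrist"); cv2.imwrite("pics/w13.png",cv2.resize(im,None,fx=1.5,fy=1.5,interpolation=cv2.INTER_CUBIC))
st=ctrl.read_state();print(st["clock"],rail(st["position"]),st["force"])
for d in ctrl.mark_of("wrist","hood_rear")[:3]: print(np.round(d["at"],1),round(d["score"],2),rail(onz(k,d["at"],.075)))
print(cmd(W(0,-.183,.062),TY,0))
```

```text
15.75 [-0.0003 -0.1837  0.2014] [0.0478 0.8512 0.5315]
[305.8 185.6] 0.85 [ 0.0006 -0.1478  0.075 ]
[ 0.0314  0.007   5.5865  0.0002 -0.0001  0.0008]
```

View pics/w13.png

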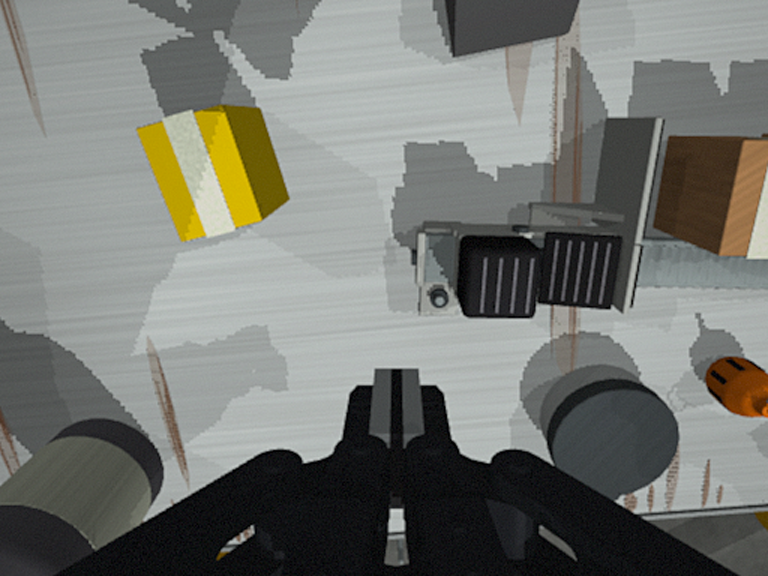

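>>> {"api": "move_arm", "payload": {
  "moves": "0 0 0 2 0 0 0;0 0 0 4 0 0 0;0 0 0 5.5 0 0 0;0 0 0 5.5 0 0 0;0 0 0 5.5 0 0 0;0 0.3 0 5.5 0 0 0;0 0.6 0 5.5 0 0 0;0 0.8 0 5.5 0 0 0;0 0.8 0 5.5 0 0 0"
}}

```text
clock: 16.7
position: [0.6063, -0.1363, 0.0651]
ee_rot: [0.739, 0.673, 0.0, 0.001]
force: [0.3, -0.8, -0.2]
grip_width: -0.0001
```

>>> {"api": "move_arm", "payload": {
  "moves": "0 0.15 0 0 0 0 0;0 0.3 0 0 0 0 0;0 0.45 0 0 0 0 0;0 0.6 0 0 0 0 0;0 0.75 0 0 0 0 0;0 0.9 0 0 0 0 0;0 0.9 0 0 0 0 0"
}}

```text
clock: 17.4
position: [0.6081, -0.1148, 0.0642]
ee_rot: [0.74, 0.673, -0.0, 0.0]
force: [1.2, -3.9, 0.5]
grip_width: -0.0002
```

Run:
```python
from h import *
im=ctrl.read_camera("side"); cv2.imwrite("pics/s14.png",cv2.resize(im[110:260,150:350],None,fx=4,fy=4,interpolation=cv2.INTER_CUBIC))
st=ctrl.read_state();print(st["clock"],rail(st["position"]),st["force"])
```

```text
17.45 [ 0.0005 -0.1426  0.0642] [ 1.3216 -3.1633  0.274 ]
```

View pics/s14.png

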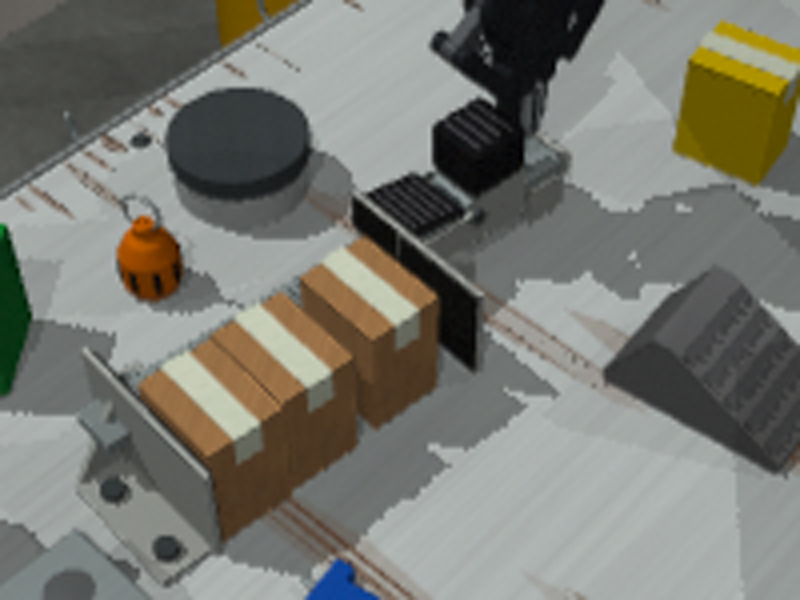

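>>> {"api": "move_arm", "payload": {
  "moves": "0 0.2 0 0 0 0 0;0 0.4 0 0 0 0 0;0 0.6 0 0 0 0 0;0 0.8 0 0 0 0 0;0 1 0 0 0 0 0;0 1.2 0 0 0 0 0;0 1.3 0 0 0 0 0;0 1.3 0 0 0 0 0"
}}

```text
clock: 18.25
position: [0.6111, -0.0825, 0.064]
ee_rot: [0.74, 0.673, -0.0, 0.0]
force: [0.6, -4.3, -0.1]
grip_width: -0.0001
```

Run:
```python
from h import *
im=ctrl.read_camera("side"); cv2.imwrite("pics/s15.png",cv2.resize(im[110:260,150:350],None,fx=4,fy=4,interpolation=cv2.INTER_CUBIC))
st=ctrl.read_state();print(st["clock"],rail(st["position"]),st["force"])
```

```text
18.3 [ 0.0005 -0.1101  0.064 ] [ 1.8628 -4.6326  1.0856]
```

View pics/s15.png

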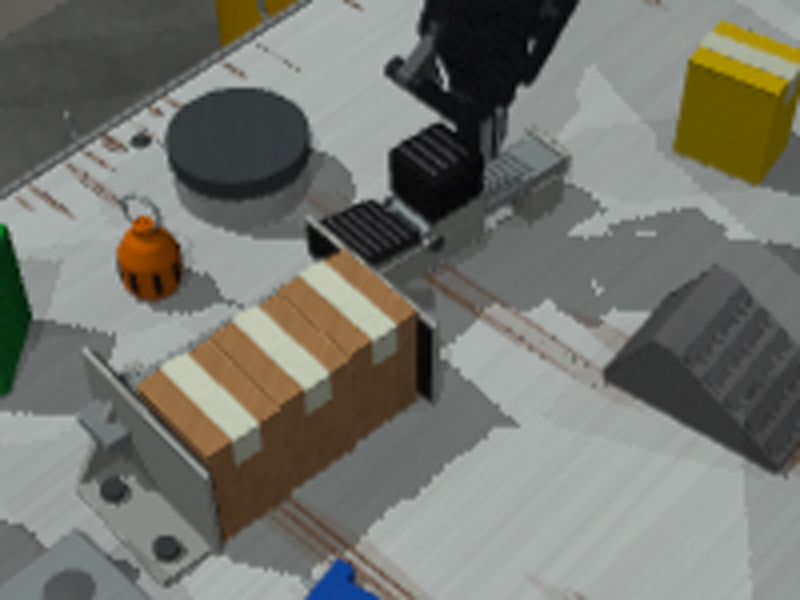

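>>> {"api": "move_arm", "payload": {
  "moves": "0 0.06 0 0 0 0 0;0 0.12 0 0 0 0 0;0 0.12 0 0 0 0 0"
}}

```text
clock: 18.6
position: [0.6112, -0.0822, 0.0642]
ee_rot: [0.741, 0.672, -0.002, 0.002]
force: [-0.8, -17.9, -1.6]
grip_width: -0.0002
```

>>> {"api": "move_arm", "payload": {
  "moves": "0 0.06 0 0 0 0 0;0 0.12 0 0 0 0 0;0 0.12 0 0 0 0 0"
}}

```text
clock: 18.9
position: [0.6112, -0.082, 0.0642]
ee_rot: [0.741, 0.671, -0.004, 0.003]
force: [-2.5, -30.8, -1.8]
grip_width: 0.0001
```

Run:
```python
from h import *
im=ctrl.read_camera("scene"); cv2.imwrite("pics/c16.png",cv2.resize(im[180:260,206:346],None,fx=5.7,fy=5.7,interpolation=cv2.INTER_CUBIC))
st=ctrl.read_state();print(st["clock"],rail(st["position"]),st["force"])
```

```text
18.95 [ 0.0005 -0.1097  0.0642] [ -3.106  -30.1664  -2.428 ]
```

View pics/c16.png

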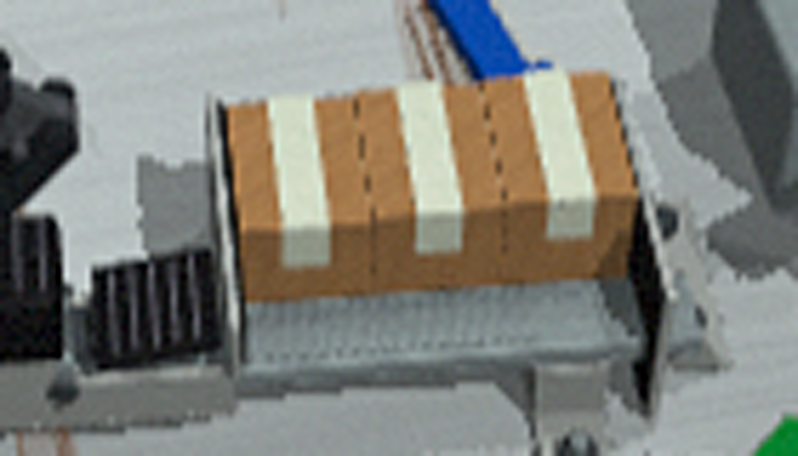

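The row is snug and square: force rose to 30 N with no further travel. I back off and lift clear.

>>> {"api": "move_arm", "payload": {
  "moves": "0 -0.15 0 0 0 0 0;0 -0.3 0 0 0 0 0;0 -0.9 0 0 0 0 0;0 -1.2 0 -0.5 0 0 0;0 -1.2 0 -2.5 0 0 0;0 -1.2 0 -4.5 0 0 0;0 -1.2 0 -6.5 0 0 0;0 -1.2 -1 -8 0 0 0;0 -1.2 -2 -9 0 0 0;0 -1.2 -2 -9 0 0 0;0 -1.2 -2 -9 0 0 0"
}}

```text
clock: 20.05
position: [0.559, -0.1018, 0.2904]
ee_rot: [0.74, 0.673, 0.001, 0.001]
force: [0.8, 0.2, -0.4]
grip_width: -0.0002
```

Run:
```python
from h import *
k=K("wrist")
w=ctrl.read_camera("wrist"); s=ctrl.read_camera("side"); c=ctrl.read_camera("scene")
cv2.imwrite("pics/w17.png",cv2.resize(w,None,fx=1.5,fy=1.5,interpolation=cv2.INTER_CUBIC))
cv2.imwrite("pics/s17.png",cv2.resize(s[110:260,150:350],None,fx=4,fy=4,interpolation=cv2.INTER_CUBIC))
cv2.imwrite("pics/c17.png",cv2.resize(c,None,fx=1.5,fy=1.5,interpolation=cv2.INTER_CUBIC))
st=ctrl.read_state();print(st["clock"],rail(st["position"]),st["force"])
for l in("thumb_pad","hood_front","hood_rear"):
    for d in ctrl.mark_of("wrist",l)[:2]: print(l,np.round(d["at"],1),round(d["score"],2),rail(onz(k,d["at"],.061 if l[0]=="t" else .075)))
```

```text
20.2 [-0.0499 -0.134   0.2877] [ 0.1692 -0.6783 -0.0871]
thumb_pad [357.6 201. ] 0.84 [ 0.0027 -0.0246  0.061 ]
hood_front [334.  203.5] 0.92 [ 0.0006 -0.0547  0.075 ]
hood_rear [294.7 203.1] 0.7 [ 0.0001 -0.0986  0.075 ]
```

View pics/w17.png

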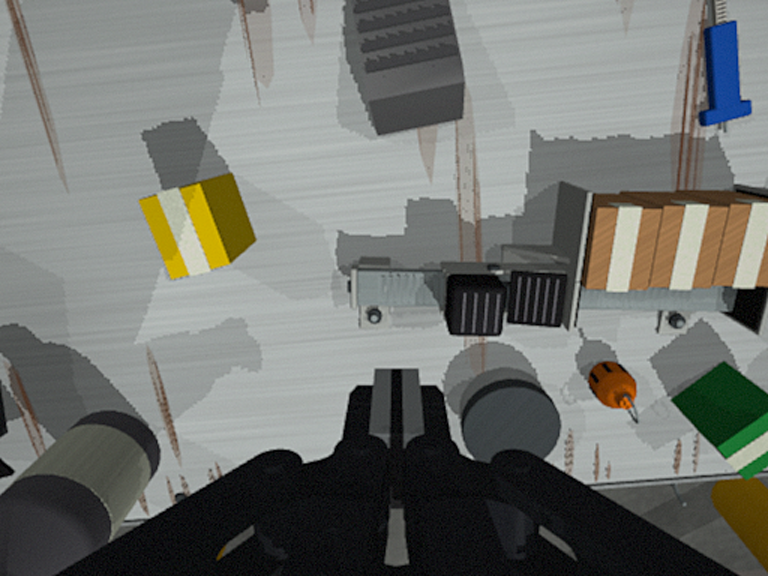

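View pics/s17.png

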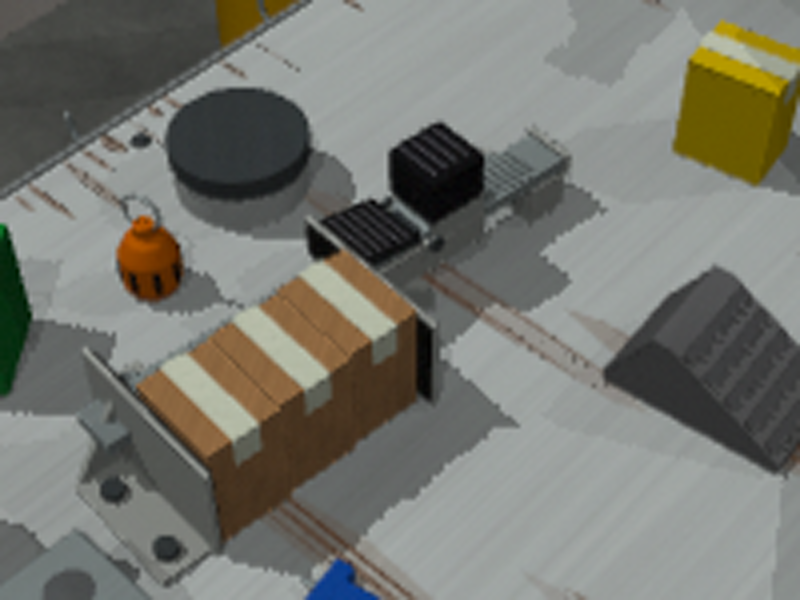

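View pics/c17.png

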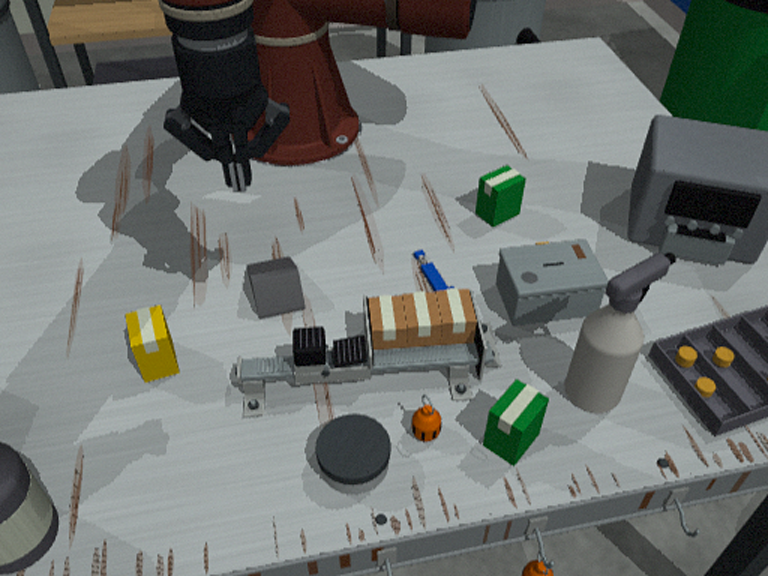

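The final views show three cartons square and snug between the jaws (side crop (290,370)). The release is sprung up at (365,228), the bystanders are unmoved, and the gripper is clear.

```bash
python3 -c "
from rig import ctrl
ctrl.close_job()
print(ctrl.read_state()['clock'])"
```

```text
the job is handed in; nothing more can be done
the job is handed in; nothing more can be done
```

The lone brown carton is now in the row, and the job was handed in at about 20 s of the 54 s allowed.

- **Stop back:** I pressed the thumb release to its bottom (pad at 52 mm, about 17 N). Holding it down, I pushed the stop back until it would go no further (28 N), then lifted off.
- **Carton in:** I pushed the carton straight in low down with the two fingertips until it touched the bar. The force rose to about 14 N with no more travel.
- **Stop up:** I pushed the hood's rear wall until the row was snug, with 30 N and no more travel, then backed off and raised the gripper clear.

**Last checks:** The pictures show three upright cartons, square and without visible gaps between the jaws, and the release up. The other things look unmoved by eye. The force on the tool is about zero.

**Small disagreements:** The networks' hood positions differed from my geometric estimate by up to about 5 mm with the stop fully back. I relied on the contact forces and the pictures there. I did not measure the final stop position exactly; it is roughly 0.06 m, against 0.058 m expected for three cartons.

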